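# Cover the roller bay and hold the key switch on

### The job

Get the egg grader ready to jog: take just the top yellow cover panel off the stack and lay it flat in the roller bay, down between its guides, and let go of it. Then take the red key from the rack, push it all the way down into the brass lock of the grey switch box, working it past the sticky pins, and only then turn it a quarter turn clockwise; the switch springs back, so finish while still gripping the key and holding it turned. Leave the other panels, the black key and everything else on the table alone.

Things in the scene. Friction and masses are not known exactly. Their poses are not given: they have to be found in the camera images.
- panel_top: the top one of three equal yellow plastic cover panels in a stack, each 100 x 56 x 12 mm, about 90 g, stacked loosely with edges up to about 4 mm out of line; origin at the centre of its underside, x along its 100 mm length, y along its 56 mm width, z up
- panel_middle: the yellow panel directly under the top one, same size; origin at the centre of its underside; stays where it is (within 20 mm)
- panel_bottom: the lowest yellow panel, same size, lying on a 10 mm thick dark board 130 x 85 mm; stays where it is (within 20 mm)
- bay_seat (a point): centre of the panel seat in the fixed grey roller bay (150 x 100 mm, blue rollers), 50 mm above the table: the panel's underside centre belongs here, length along x. It rests on ledges at both ends (|x| over 30 mm). Steel guides and stops rise 6 mm above the seat round a 106 x 62 mm opening; where |x| is under 30 mm there are none, and beside the panel all is 18 mm or more below the seat
- red_key: red key, about 50 g, standing blade down in the rack. Origin at the middle of the shoulder (underside of the bow), z up. Bow (grip) 34 mm along x, 10 mm along y, z 0 to 40 mm. Steel blade 14 mm along x, 5 mm along y, z 0 to -30 mm, its last 6 mm tapering to 9 x 2 mm. It fits the lock either way round
- black_key: black key of the same shape, left in the rack (within 15 mm), 70 mm from the red one along x; either may be the nearer. The rack is a dark wooden block 130 x 50 x 40 mm, its two 17 x 8 mm slots in line along its length; the keys' shoulders rest on its top
- keyway (a point): centre of the keyway's mouth in the face of the brass lock, 64 mm above the table, on top of a fixed grey box 110 x 100 x 60 mm; turns with the lock. z up, x along the slot: 16 mm (x) by 7 mm (y), 34 mm deep. Sprung sticky pins at 10, 18 and 26 mm depth: pushing straight takes up to about 15 N, less while wiggling the key about 1 mm or 0.05 rad. Home: shoulder on the face, key origin at this point
- cylinder (a joint): angle of the lock cylinder in rad: 0 at rest, growing as it turns clockwise seen from above, with a stop at 1.571 (a quarter turn). A spring turns it back with 0.015 N m at rest rising to 0.055 N m at the quarter turn. The key has about 0.2 rad of play in the slot, so the hand must turn somewhat more than the cylinder
- carton: closed grey-brown egg carton 100 x 150 x 64 mm, bystander, to be left alone (within 30 mm); origin at the centre of its underside
- cleaner: bottle, 60 mm diameter, 160 mm tall, red cap, bystander (within 30 mm); origin at the centre of its underside
- egg_cup: white cup, 60 mm diameter, 50 mm tall, bystander (within 30 mm); origin at the centre of its underside
There are look-alikes about, which are no part of the job. What is shaped like the panel_top but blue or white is not meant.

How it is judged (in metres and radians):
On the way, in this order (a step that is already met when the one before it is completed fails the run):
1. the top panel lies flat in the bay between the guides, let go of, before the key goes in (z of panel_top in the frame of bay_seat between -0.003 and 0.003 m and horizontal distance between panel_top and bay_seat below 0.005 m and angle between panel_top's own z axis and vertical below 0.06 rad and angle between the x axis of panel_top and the x axis of bay_seat, either way round below 0.12 rad and contact force between the fingers and panel_top below 0.2 N and distance between red_key and keyway above 0.04 m), for 0.2 s.
2. the red key is fully home in the lock, not yet turned (z of red_key in the frame of keyway between -0.004 and 0.003 m and horizontal distance between red_key and keyway below 0.004 m and angle between red_key's own z axis and vertical below 0.12 rad and angle between the x axis of red_key and the x axis of keyway, either way round below 0.4 rad and value of joint cylinder below 0.5 rad), for 0.1 s.
3. the key has turned the lock a quarter turn clockwise and holds it (z of red_key in the frame of keyway between -0.004 and 0.003 m and horizontal distance between red_key and keyway below 0.004 m and angle between red_key's own z axis and vertical below 0.12 rad and angle between the x axis of red_key and the x axis of keyway, either way round below 0.4 rad and value of joint cylinder above 1.35 rad), for 0.3 s.
At the end, for the whole second after the job is handed in: Panel flat and untouched in the bay (5 mm, 3 mm in height, 0.06 rad tilt, 0.12 rad yaw); red key home (shoulder within 3 mm of the lock face, 4 mm off centre, 0.12 rad tilt), gripped, holding the cylinder still beyond 1.35 rad; others left alone (all of step 3 and z of panel_top in the frame of bay_seat between -0.003 and 0.003 m and horizontal distance between panel_top and bay_seat below 0.005 m and angle between panel_top's own z axis and vertical below 0.06 rad and angle between the x axis of panel_top and the x axis of bay_seat, either way round below 0.12 rad and velocity of joint cylinder between -0.1 and 0.1 rad/s and contact force between the fingers and red_key above 2 N and contact force between the arm and panel_top below 0.2 N and linear speed of panel_top below 0.02 m/s); the arm keeps its last pose, push and grip.
It fails at once if a lower panel is moved more than 20 mm (distance of any of panel_middle, panel_bottom from where it was at the start of the episode above 0.02 m).
It fails at once if the black key is moved more than 15 mm (distance of black_key from where it was at the start of the episode above 0.015 m).
It fails at once if the carton, bottle or cup is moved more than 30 mm (distance of any of carton, cleaner, egg_cup from where it was at the start of the episode above 0.03 m).
It also fails if it takes over 66 s, if anything falls off the work surface, if the arm or the gripper's body presses on something with over 40 N, if the wrist force passes 120 N, or if a joint passes its speed limit or range.

### The arm

A 7-joint arm with a two-finger parallel gripper is mounted at the origin on the work surface. World frame = base frame: x ahead of the robot, y to its left, z up, the work surface at z = 0. Lengths are in mm, angles in rad, forces in N, time in s.
With the tool pointing down it reaches from about 400 to 875 mm from the base axis. Payload 4.4 kg.
Tool frame: the origin (TCP) lies between the finger pads; the fingertips stand 8 mm ahead of it and the grasp point (between the pads) lies 11 mm behind it (finger_overhang is the distance from the TCP to the fingertips, in mm); z points along the fingers, y is the line along which they close (so a half turn about z gives the same grasp; the last joint's range is limited). The gripper opens to 85 mm and grips with 20 to 120 N. Pads are 22 mm wide; open, the fingers measure 114 mm over their backs; the gripper's body (76 mm by 85 mm) begins 54 mm behind the grasp point. The pads swing forward as they close: fully open they stand 13 mm farther back than shut.
Start: joints at [-1.317, 0.628, 0.038, 1.517, -0.027, 0.996, -0.02], TCP at [204.321, 617.066, 239.313] pointing down, gripper open.
Joint ranges: [-3.06, 3.06], [-0.37, 2.12], [-1.25, 1.32], [0.18, 2.47], [-1.1, 4.24], [0.23, 1.98], [-2.94, 2.94]. Speed limits (rad/s): [2.57, 2.57, 3.14, 3.14, 3.14, 3.14, 3.14].

### API

Orientations are given as a unit quaternion [x, y, z, w].
In Python, from rig import * gives the robot as it stands.
- The arm moves only by the tool carry_out, never from a script. Its argument "series" is a list of rows, each a list of 2 entries, a list of its own where there are three numbers: the shift along the tool's x, y, z in mm, then the turn, a rotation vector about the tool's x, y, z in rad. In form: [[[dx, dy, dz], [ax, ay, az]], ...]. A call has 1 to 10 rows; each row shifts and turns the commanded pose from where the row before left it, along the tool's axes as they then stand; what a row does not reach is not made up. A row lasts 1/8 s, in which the tool goes at most 62.5 mm and 10.7 degrees, less where a joint would pass 70% of its speed; a pose out of reach is approached as far as the arm can. A call is refused whole if a number of a shift passes 62.5 or a number of a turn 0.188, either way. A call with a gripper value outside its range is refused whole. "hand" is the finger opening in mm, from 0 to 85.4, set as the call begins (left out, the last holds). The fingers move at their own pace and stop on an object; the grip force is fixed at half the most. Time passes only in rows, so rows that do not move let the fingers close. It gives the time, the measured TCP pose, the force, the opening and the grip force at its end, in the units of the state.
- sense(): the state, without advancing time (a new reading comes with each control period).
- camera(name): name is "scene" or "side" or "wrist"; returns (picture, depth): 480x640x3 uint8, blue, green, red; 480x640 float32, mm along the optical axis (not along the pixel's ray), 0 where there is no reading.
- get_calibration(name): a dict with "vfov" (degrees; the focal length in pixels is half the picture's height over the tangent of half this angle, whatever the lens; pixels are square), "cx", "cy" (the principal point, pixels), "dist_coeffs" ([k1, k2, p1, p2, k3] as OpenCV has them; the pictures are not rectified), "R" (3x3) and "t" (3): a world point X has camera coordinates R X + t. Camera axes: x right, y down, z forward; pixel columns grow to the right and rows downward; lengths in mm; the calibration is good to about 2 mm. A picture is of the moment at which its call begins: read the wrist's pose just before it. get_calibration takes no time and is no camera call; for the wrist camera it gives the pose at the moment of the call.
- sign_off(): hands the job in; it is judged then, once.
The state is a dict: "t": time; "joints": joint angles; "dq": joint speeds; "tau": joint torques, N m; "position": TCP position; "eef_rot": TCP orientation; "wrist_force": force on the tool from outside, world axes, zero at the start; "wrist_torque": the same for the moment, N m; "gripper_width": finger opening in mm; "finger_force": force on a finger pad.
Only numpy, scipy, OpenCV 4.12 (cv2) and the standard library are available. Lean on these libraries where they do the work, as an engineer would, in place of code of your own. Each camera call takes 0.05 s, during which the arm holds its last target. There are 200 camera calls.

## Working session

There is one attempt and no reset: what is moved stays moved. The work goes in short steps, Python scripts to look and compute and a tool call to move; the robot and the scene stay as the last step left them, time stands still between calls to the robot, and variables do not carry over. Pictures are saved under pics/ and viewed, at most 12 in all, crops included, and the job is handed in when it is done.

Besides the shell and the picture viewer there is one more tool, called after "Emit:" by a JSON object that holds its "method" and its "body". carry_out: Moves the arm, as the interface text tells. Its arguments: {"type":"object","properties":{"series":{"type":"array"},"hand":{"type":"number"}},"required":["series"]}

```bash
mkdir -p pics; ls; cat > h.py <<'E'
from rig import *
import numpy as np, cv2
from scipy.spatial.transform import Rotation as Ro
def shot(n,f=None):
    c=get_calibration(n); im,d=camera(n)
    np.savez('last_%s.npz'%n,im=im,d=d,**{k:np.array(c[k]) for k in c})
    if f: cv2.imwrite('pics/'+f,im)
    return im,d,c
def load(n):
    z=np.load('last_%s.npz'%n); return z['im'],z['d'],{k:z[k] for k in ('vfov','cx','cy','dist_coeffs','R','t')}
def rays(c,uv):
    f=240/np.tan(np.radians(float(c['vfov'])/2)); K=np.array([[f,0,float(c['cx'])],[0,f,float(c['cy'])],[0,0,1]])
    p=cv2.undistortPoints(np.array(uv,float).reshape(-1,1,2),K,np.array(c['dist_coeffs'],float)).reshape(-1,2)
    return np.c_[p,np.ones(len(p))]
def onz(c,uv,z):   # world points at height z
    R=np.array(c['R']);t=np.array(c['t']); r=rays(c,uv)@R; o=-R.T@t
    return o+r*((z-o[2])/r[:,2])[:,None]
def bydepth(c,uv,d):
    R=np.array(c['R']);t=np.array(c['t']); uv=np.array(uv).reshape(-1,2)
    return (rays(c,uv)*d[uv[:,1].astype(int),uv[:,0].astype(int)][:,None]-t)@R
def st():
    s=sense(); R=Ro.from_quat(s['eef_rot']).as_matrix()
    print('t',round(s['t'],2),'p',np.round(s['position'],1),'R',np.round(R,3).tolist(),'w',s['gripper_width'],'F',np.round(s['wrist_force'],1),'j',np.round(s['joints'],2))
    return s,R
def go(p,yaw=None):
    "tool-frame shift to world TCP p; rotvec to tool-down with x axis at yaw"
    s,R=st(); d=R.T@(np.array(p)-s['position']); print('shift',d.round(1))
    if yaw is not None:
        T=np.array([[np.cos(yaw),np.sin(yaw),0],[np.sin(yaw),-np.cos(yaw),0],[0,0,-1]])
        print('turn',Ro.from_matrix(R.T@T).as_rotvec().round(3))
E
python3 - <<'E'
from h import *
st()
for n in ('scene','side','wrist'): shot(n,n+'0.png')
E
```

```text
pics
t 0.0 p [204.2 616.4 238.4] R [[-0.949, 0.314, -0.001], [0.314, 0.949, -0.002], [-0.0, -0.002, -1.0]] w 85.18723547404126 F [-0.4  0.3 -0.6] j [-1.32  0.63  0.04  1.52 -0.03  1.   -0.02]
```

View pics/scene0.png

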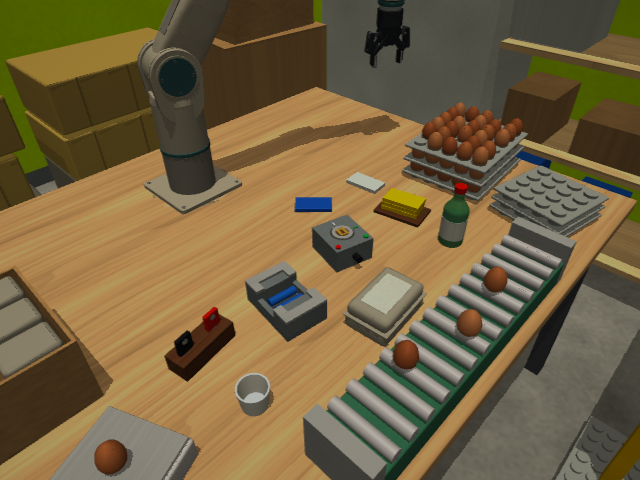

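View pics/side0.png

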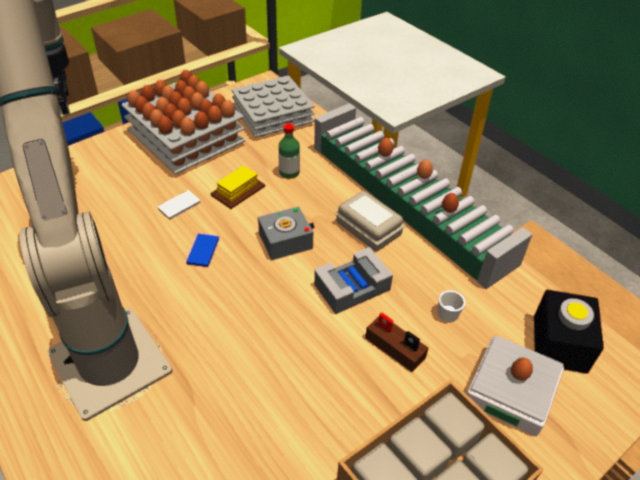

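The scene view shows the stack at about (404,203), the bay at (286,298), the lock at (343,232), the red key at (211,318) and the black key at (184,343). In the side view the same things are at (238,183), (354,278), (286,224), (386,322) and (412,340).

```bash
python3 - <<'E'
from h import *
from scipy.spatial import ConvexHull
P={'scene':dict(stack=(404,203),bay=(286,298),lock=(343,232),red=(211,318),black=(184,343),bottle=(461,190),cup=(254,385)),
'side':dict(stack=(238,183),bay=(354,278),lock=(286,224),red=(386,322),black=(412,340),bottle=(289,130),cup=(452,300))}
for n in P:
    im,d,c=load(n)
    for k,v in P[n].items(): print(n,k,bydepth(c,[v],d).round(0))
    # point cloud of coloured tops
    hsv=cv2.cvtColor(im,cv2.COLOR_BGR2HSV); vv,uu=np.mgrid[0:480,0:640]; uv=np.c_[uu.ravel(),vv.ravel()]
    X=bydepth(c,uv,d).reshape(480,640,3)
    cols=dict(yellow=(hsv[...,0]>22)&(hsv[...,0]<33)&(hsv[...,1]>180)&(hsv[...,2]>100),red=((hsv[...,0]<5)|(hsv[...,0]>175))&(hsv[...,1]>200)&(hsv[...,2]>90))
    for k,m in cols.items():
        m=m&(X[...,2]>5)&(X[...,2]<120)&(abs(X[...,1])<600)&(X[...,0]>100)&(X[...,0]<900)&(d>0)
        nl,lab,sta,_=cv2.connectedComponentsWithStats(m.astype(np.uint8))
        for i in range(1,nl):
            if sta[i,4]<30: continue
            Q=X[lab==i]; zt=np.percentile(Q[:,2],97); T=Q[Q[:,2]>zt-4]
            r=cv2.minAreaRect(T[:,:2].astype(np.float32)); print(n,k,sta[i],'zt',zt.round(1),np.round(np.array(r[0]),1),np.round(r[1],1),r[2])
    # heights maps: bay
    for k,(x0,zl,zh) in dict(bay=(P[n]['bay'],40,70),lock=(P[n]['lock'],56,75),rack=(P[n]['red'],34,46)).items():
        ctr=bydepth(c,[x0],d)[0]
        m=(abs(X[...,:2]-ctr[:2]).max(-1)<110)&(X[...,2]>zl)&(X[...,2]<zh)&(d>0)
        nl,lab,sta,_=cv2.connectedComponentsWithStats(cv2.morphologyEx(m.astype(np.uint8),cv2.MORPH_CLOSE,np.ones((3,3))))
        i=lab[x0[1]-25:x0[1]+25,x0[0]-25:x0[0]+25]; i=np.bincount(i[i>0]).argmax()
        Q=X[(lab==i)&m]; r=cv2.minAreaRect(Q[:,:2].astype(np.float32)); print(n,k,len(Q),np.round(r[0],1),np.round(r[1],1),r[2],np.percentile(Q[:,2],[5,50,95]).round(0))
E
```

```text
scene stack [[536. 289.  45.]]
scene bay [[ 540. -134.   13.]]
scene lock [[514.  76.  59.]]
scene red [[ 517. -300.   67.]]
scene black [[ 528. -368.   64.]]
scene bottle [[686. 281. 155.]]
scene cup [[ 661. -322.   22.]]
scene yellow [383 188  43  21 471] zt 48.2 [521.6 306.9] [100.5  60.5] 12.095791816711426
scene yellow [381 205  35  11  51] zt 24.3 [523.8 279.5] [91.8  9.6] 14.534297943115234
scene red [203 307  14  12  61] zt 81.7 [ 513.7 -300. ] [ 8.9 29.7] 7.299746990203857
scene bay 1087 [ 603.  -153.3] [101.9  49.7] 82.21728515625 [43. 54. 57.]
scene lock 1297 [512.9  71.9] [103.  116.1] 74.74662017822266 [57. 60. 64.]
scene rack 1192 [ 518.1 -333.3] [ 53.6 132.4] 10.025708198547363 [36. 40. 42.]
side stack [[512. 286.  46.]]
side bay [[ 559. -144.   29.]]
side lock [[514.  66.  65.]]
side red [[ 510. -304.   70.]]
side black [[ 523. -371.   70.]]
side bottle [[676. 280. 153.]]
side cup [[ 698. -327.   27.]]
side yellow [217 166  40  33 623] zt 49.0 [519.7 304.7] [100.2  58.4] 13.751291275024414
side red [378 314  14  19 110] zt 82.2 [ 512.2 -301.2] [ 8.3 29.7] 6.3827996253967285
side bay 823 [ 500.4 -138.9] [105.5  49.5] 81.77580261230469 [43. 53. 58.]
side lock 1218 [513.6  71.1] [105.8 113. ] 75.27843475341797 [57. 60. 64.]
side rack 949 [ 519.6 -333.6] [ 57.3 131.5] 9.782124519348145 [36. 40. 44.]
```

```bash
python3 - <<'E'
from h import *
go([520,306,200],0.22+np.pi)
E
```

```text
t 0.15 p [204.2 616.6 238.6] R [[-0.949, 0.314, -0.0], [0.314, 0.949, -0.001], [-0.0, -0.001, -1.0]] w 85.72763976159271 F [ 0.5  0.5 -1.1] j [-1.32  0.63  0.04  1.52 -0.03  1.   -0.02]
shift [-397.5 -195.5   38.9]
turn [-0.001 -0.    -0.54 ]
```

Emit:
{"method": "carry_out", "body": {"series": [[[-49.7, -24.4, 4.9], [0, 0, 0]], [[-49.7, -24.4, 4.9], [0, 0, 0]], [[-49.7, -24.4, 4.9], [0, 0, 0]], [[-49.7, -24.4, 4.9], [0, 0, 0]], [[-49.7, -24.4, 4.9], [0, 0, 0]], [[-49.7, -24.4, 4.9], [0, 0, 0]], [[-49.7, -24.4, 4.9], [0, 0, 0]], [[-49.7, -24.4, 4.9], [0, 0, 0]]], "hand": 66}}

```text
t: 1.15
position: [521.4, 305.4, 199.8]
eef_rot: [0.159, 0.987, -0.0, -0.0]
wrist_force: [-0.0, 1.5, 0.9]
gripper_width: 65.8
finger_force: 0.0
```

Emit:
{"method": "carry_out", "body": {"series": [[[0, 0, 0], [0, 0, -0.18]], [[0, 0, 0], [0, 0, -0.18]], [[0, 0, 0], [0, 0, -0.18]], [[0, 0, 0], [0, 0, 0]]]}}

```text
t: 1.65
position: [520.3, 306.4, 199.8]
eef_rot: [-0.109, 0.994, 0.0, -0.0]
wrist_force: [-0.4, 0.5, 0.1]
gripper_width: 66.0
finger_force: 0.0
```

```bash
python3 - <<'E'
from h import *
st(); im,d,c=shot('wrist','w1.png')
print(-np.array(c['R']).T@c['t'])
vv,uu=np.mgrid[0:480,0:640]; X=bydepth(c,np.c_[uu.ravel(),vv.ravel()],d).reshape(480,640,3)
hsv=cv2.cvtColor(im,cv2.COLOR_BGR2HSV)
m=(hsv[...,0]>22)&(hsv[...,0]<33)&(hsv[...,1]>180)&(hsv[...,2]>100)&(d>0)
Q=X[m]; print(np.percentile(Q[:,2],[5,50,95])); zt=np.percentile(Q[:,2],90); T=Q[abs(Q[:,2]-zt)<4]
print(zt,len(T),cv2.minAreaRect(T[:,:2].astype(np.float32)))
for k,zz in(('mid',(18,31)),):
  T=Q[(Q[:,2]>zz[0])&(Q[:,2]<zz[1])]; print(len(T),cv2.minAreaRect(T[:,:2].astype(np.float32)) if len(T)>5 else '')
f=(d>0)&(X[...,2]>130); print('finger lowest', np.percentile(X[f][:,2],[0,1,5]) if f.any() else None)
E
```

```text
t 1.65 p [520.3 306.4 199.8] R [[-0.976, -0.216, -0.001], [-0.216, 0.976, 0.0], [0.001, 0.0, -1.0]] w 66.00596314424257 F [-0.4  0.5  0.1] j [-0.5   0.61 -0.13  1.69  0.1   0.85  1.12]
[452.44035069 291.28234636 334.46387325]
[33.1747781  45.91522003 47.05203241]
46.760439978470515 464 ((520.8194580078125, 309.23760986328125), (98.35704040527344, 55.56302261352539), 11.89855670928955)
0 
finger lowest [130.00213654 132.13429908 139.9800351 ]
```

View pics/w1.png

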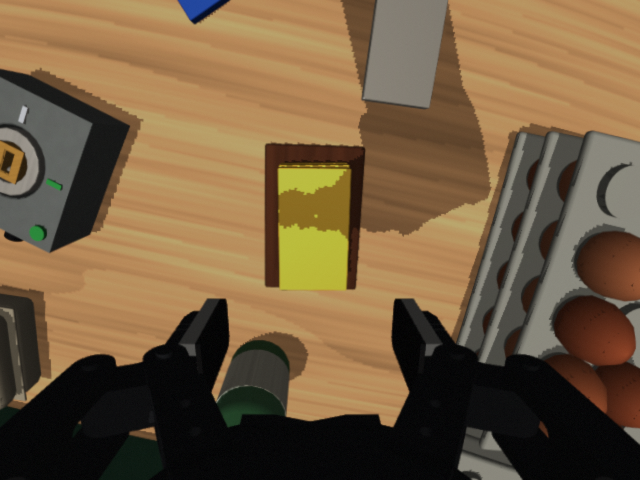

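The wrist view shows the panel centred at about (314,228), the fingertips near (215,302) and (405,302), and the lock at the left edge at (8,160), which gives a first look at it.

```bash
python3 - <<'E'
from h import *
im,d,c=load('wrist')
for p in [(215,303),(205,305),(222,312),(405,303),(415,306),(398,312),(215,330),(420,330)]: print(p,bydepth(c,[p],d).round(1))
go([520.8,308,100],0.21+np.pi)
big=cv2.resize(im[110:210,0:140],None,fx=5,fy=5,interpolation=cv2.INTER_CUBIC); cv2.imwrite('pics/lockcrop.png',big)
E
```

```text
(215, 303) [[517.1 269.7 207.8]]
(205, 305) [[517.5 266.6 210. ]]
(222, 312) [[520.7 272.6 206.7]]
(405, 303) [[502.1 338.4 207.4]]
(415, 306) [[501.5 341.4 209.9]]
(398, 312) [[506.2 336.9 207.4]]
(215, 330) [[521.8 273.  218.5]]
(420, 330) [[502.2 338.3 227.9]]
t 1.7 p [520.4 306.5 199.9] R [[-0.977, -0.215, -0.001], [-0.215, 0.977, 0.0], [0.001, 0.0, -1.0]] w 66.55996441113129 F [ 0.4  0.  -0. ] j [-0.5   0.61 -0.13  1.69  0.09  0.85  1.12]
shift [-0.8  1.4 99.9]
turn [ 0.    -0.001  0.006]
```

View pics/lockcrop.png

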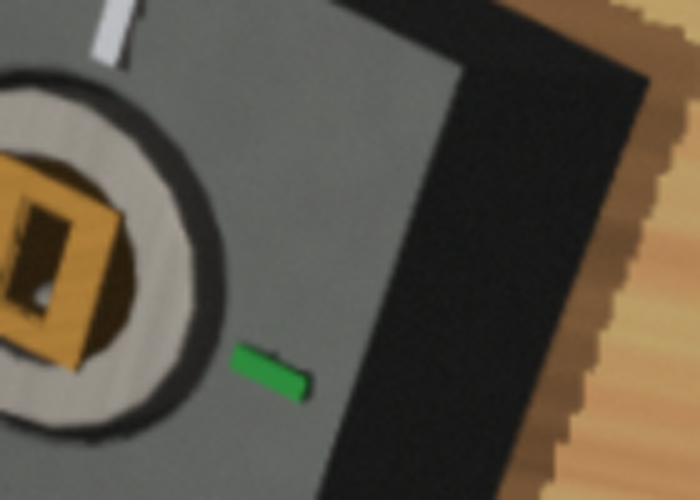

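```bash
python3 - <<'E'
from h import *
im,d,c=load('wrist')
for u0,u1 in((195,232),(388,425)):
    vv,uu=np.mgrid[290:345,u0:u1]; uv=np.c_[uu.ravel(),vv.ravel()]; X=bydepth(c,uv,d); k=(X[:,2]>170)
    print(np.percentile(X[k][:,2],[0,2,5,20]).round(1), uv[k][X[k][:,2].argmin()])
print(onz(c,[(7.6,162)],64)); a=onz(c,[(10.2,151.5),(4.8,172.5)],64); v=a[1]-a[0]; print(v,np.arctan2(v[1],v[0]))
E
```

```text
[198.  199.8 201.4 206.1] [228 325]
[198.  199.8 201.4 206.1] [392 322]
[[513.559647    74.54933957  64.        ]]
[16.51305519 -4.09938863  0.        ] -0.24333222130450247
```

Emit:
{"method": "carry_out", "body": {"series": [[[-0.8, 1.4, 40], [0, 0, 0]], [[0, 0, 40], [0, 0, 0]], [[0, 0, 40], [0, 0, 0]], [[0, 0, 25], [0, 0, 0]], [[0, 0, 12], [0, 0, 0]], [[0, 0, 3.3], [0, 0, 0]], [[0, 0, 0], [0, 0, 0]]]}}

```text
t: 2.58
position: [521.3, 308.7, 40.5]
eef_rot: [-0.11, 0.994, 0.0, 0.001]
wrist_force: [-0.0, -0.4, -0.1]
gripper_width: 66.0
finger_force: 0.0
```

Emit:
{"method": "carry_out", "body": {"series": [[[0, 0, 0], [0, 0, 0]], [[0, 0, 0], [0, 0, 0]], [[0, 0, 0], [0, 0, 0]], [[0, 0, 0], [0, 0, 0]]], "hand": 45}}

```text
t: 3.08
position: [521.8, 308.8, 41.4]
eef_rot: [-0.11, 0.994, 0.001, 0.001]
wrist_force: [-0.3, 0.5, 6.9]
gripper_width: 54.0
finger_force: 63.9
```

Emit:
{"method": "carry_out", "body": {"series": [[[0, 0, -2], [0, 0, 0]], [[0, 0, -4], [0, 0, 0]], [[0, 0, -8], [0, 0, 0]], [[0, 0, -20], [0, 0, 0]], [[0, 0, -30], [0, 0, 0]], [[0, 0, -40], [0, 0, 0]], [[0, 0, -40], [0, 0, 0]], [[0, 0, -20], [0, 0, 0]], [[0, 0, 0], [0, 0, 0]]]}}

```text
t: 4.2
position: [522.0, 309.0, 206.7]
eef_rot: [-0.11, 0.994, 0.001, 0.002]
wrist_force: [-0.1, -0.2, -2.3]
gripper_width: 54.1
finger_force: 63.4
```

```bash
python3 - <<'E'
from h import *
s,R=st(); im,d,c=shot('wrist','w2.png')
im2,_,_=shot('side'); cv2.imwrite('pics/w2c.png',np.hstack([im[:,120:520],cv2.resize(im2[60:260,160:320],(384,480))]))
go([551.5,-146,202],-0.14+np.pi)
vv,uu=np.mgrid[0:480,0:640]; X=bydepth(c,np.c_[uu.ravel(),vv.ravel()],d).reshape(480,640,3)
hsv=cv2.cvtColor(im,cv2.COLOR_BGR2HSV)
m=(hsv[...,0]>22)&(hsv[...,0]<33)&(hsv[...,1]>180)&(hsv[...,2]>100)&(d>0)
for lo,hi in((15,60),(150,230)):
  T=X[m&(X[...,2]>lo)&(X[...,2]<hi)]; zt=np.percentile(T[:,2],80);T=T[abs(T[:,2]-zt)<4]; print(zt,len(T),cv2.minAreaRect(T[:,:2].astype(np.float32)))
E
```

```text
t 4.2 p [522.  309.  206.7] R [[-0.976, -0.218, 0.004], [-0.218, 0.976, 0.003], [-0.005, 0.002, -1.0]] w 54.082992727796245 F [-0.1 -0.2 -2.3] j [-0.5   0.6  -0.13  1.68  0.1   0.86  1.12]
t 4.3 p [520.5 308.  203.8] R [[-0.976, -0.218, -0.0], [-0.218, 0.976, -0.0], [0.0, -0.0, -1.0]] w 54.042053131755054 F [-0.2  0.7 -0.8] j [-0.5   0.6  -0.13  1.68  0.1   0.86  1.12]
shift [  68.9 -449.8    1.9]
turn [-0.   -0.    0.36]
34.298584692052074 94 ((486.1726379394531, 290.6707458496094), (25.718158721923828, 30.573646545410156), 12.769499778747559)
211.8363401568909 6757 ((519.98291015625, 308.34088134765625), (94.91276550292969, 55.294219970703125), 12.206148147583008)
```

View pics/w2c.png

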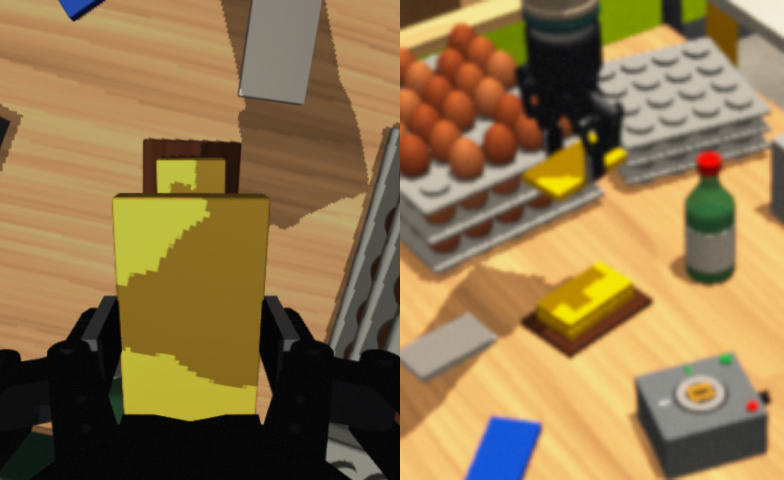

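The wrist view shows a single level panel in the grip, with the two lower panels still on the stack. Next I go above the bay, offset in +x, to take a close look.

Emit:
{"method": "carry_out", "body": {"series": [[[0, 0, 0], [0, 0, 0.18]], [[0, 0, 0], [0, 0, 0.18]], [[-10, -20, 0], [0, 0, 0]], [[-20, -40, 0], [0, 0, 0]], [[-27, -54, 0], [0, 0, 0]], [[-27, -54, 0], [0, 0, 0]], [[-27, -54, 0], [0, 0, 0]], [[-27, -54, 0], [0, 0, 0]], [[-27, -54, 0], [0, 0, 0]], [[-27, -54, 0], [0, 0, 0]]]}}

```text
t: 5.55
position: [656.7, -103.0, 202.9]
eef_rot: [0.069, 0.998, -0.0, -0.001]
wrist_force: [1.3, 0.4, -0.9]
gripper_width: 54.2
finger_force: 63.4
```

Emit:
{"method": "carry_out", "body": {"series": [[[-17, -34, 0], [0, 0, 0]], [[-8, -14, 0], [0, 0, 0]], [[0, 0, 0], [0, 0, 0]], [[0, 0, 0], [0, 0, 0]]]}}

```text
t: 6.05
position: [675.1, -146.9, 203.5]
eef_rot: [0.068, 0.998, 0.001, -0.001]
wrist_force: [-0.4, 0.5, -0.5]
gripper_width: 54.0
finger_force: 63.4
```

```bash
python3 - <<'E'
from h import *
s,R=st(); im,d,c=shot('wrist','w3.png')
vv,uu=np.mgrid[0:480,0:640]; X=bydepth(c,np.c_[uu.ravel(),vv.ravel()],d).reshape(480,640,3)
hsv=cv2.cvtColor(im,cv2.COLOR_BGR2HSV)
m=(hsv[...,0]>20)&(hsv[...,0]<33)&(hsv[...,1]>180)&(hsv[...,2]>80)&(d>0)&(X[...,2]>190)
T=X[m]; A=np.c_[T[:,:2]-T[:,:2].mean(0),np.ones(len(T))]
for _ in range(3):
  k=np.linalg.lstsq(A,T[:,2],rcond=None)[0]; g=abs(A@k-T[:,2])<3; A=A[g];T=T[g]
print('panel plane',k.round(4),cv2.minAreaRect(T[:,:2].astype(np.float32)),'far edge along tool x', (R.T@(T-s['position']).T)[0].max())
for n in('scene','side'): pass
E
```

```text
t 6.05 p [ 675.1 -146.9  203.5] R [[-0.991, 0.136, -0.001], [0.136, 0.991, 0.002], [0.001, 0.002, -1.0]] w 53.993433024455314 F [-0.4  0.5 -0.5] j [ 0.2   0.73 -0.04  1.42  0.03  0.99  1.58]
panel plane [-2.500000e-03  2.700000e-03  2.080987e+02] ((673.00146484375, -146.55996704101562), (56.10578155517578, 95.42974853515625), 81.72557830810547) far edge along tool x 50.01025102431669
```

View pics/w3.png

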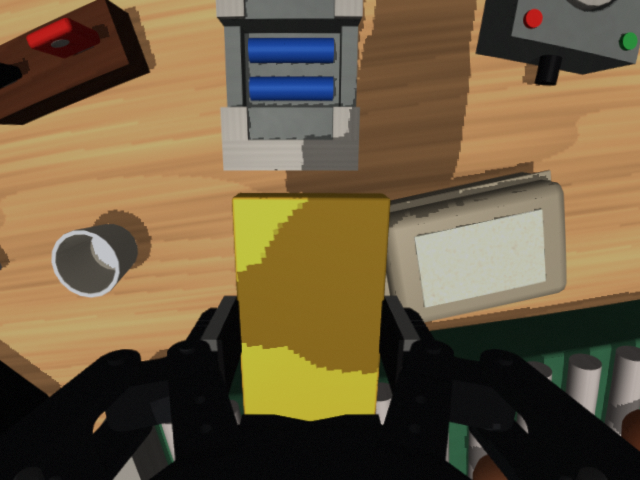

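The view shows the bay at top centre: rollers at rows 50 and 88, the near guide block at columns 222–358 and rows 107–170, with a level panel held below it.

```bash
python3 - <<'E'
from h import *
im,d,c=load('wrist')
vv,uu=np.mgrid[0:480,0:640]; X=bydepth(c,np.c_[uu.ravel(),vv.ravel()],d).reshape(480,640,3)
m=(uu>205)&(uu<375)&(vv<180)&(X[...,2]>52)&(X[...,2]<62)&(d>0)
near=X[m&(vv>95)]; far=X[m&(vv<40)]
print(np.percentile(near[:,2],[5,50,95]))
for T in(near,far): print(len(T),cv2.minAreaRect(T[:,:2].astype(np.float32)))
p=onz(c,[(222,170),(358,169),(360,108),(221,108),(248,138),(332,138),(247,107),(333,107)],56); print(p.round(1).tolist())
yaw=np.arctan2(*(p[1]-p[0])[1::-1]); print('edge yaw',yaw)
e=np.array([np.cos(-.14),np.sin(-.14)]);n=np.array([-e[1],e[0]])
out=(p[0]+p[1])[:2]/2; print('ctr from outer',out-75*e); inn=(p[4]+p[5])[:2]/2; print('from inner',inn-53*e, 'outer-inner',(out-inn)@e,'w in',np.linalg.norm(p[5]-p[4]),np.linalg.norm(p[1]-p[0]))
big=cv2.resize(im[0:185,200:380],None,fx=3.2,fy=3.2,interpolation=cv2.INTER_CUBIC); cv2.imwrite('pics/bay.png',big)
for nme in('scene','side'):
    im,d,c=load(nme); X=bydepth(c,np.c_[uu.ravel(),vv.ravel()],d).reshape(480,640,3)
    L=(X[...,:2]-[551.5,-146]); a=L@e;b=L@n; m=(abs(a)<90)&(abs(b)<65)&(X[...,2]>52)&(X[...,2]<60)&(d>0)
    print(nme,m.sum(),'a',np.percentile(a[m],[1,99]),'b',np.percentile(b[m],[1,99]))
E
```

```text
[54.7380158  55.94735036 57.15838597]
5906 ((604.1920166015625, -151.86216735839844), (100.74300384521484, 44.932098388671875), 81.60617065429688)
1026 ((517.5728759765625, -139.3860626220703), (100.40728759765625, 11.685334205627441), 81.82559967041016)
[[619.6, -204.9, 56.0], [632.9, -104.7, 56.0], [590.0, -98.6, 56.0], [576.2, -197.2, 56.0], [599.6, -181.6, 56.0], [608.1, -121.1, 56.0], [578.2, -178.6, 56.0], [586.8, -117.7, 56.0]]
edge yaw 1.4392303626677658
ctr from outer [ 551.96160455 -144.32752042]
from inner [ 551.39958452 -143.95730858] outer-inner 22.60818174201813 w in 61.11293291549016 101.06314916135108
scene 1227 a [-75.1954189   75.96644558] b [-49.77472422  49.83565081]
side 949 a [-74.78213664  75.47261318] b [-51.18314062  50.06188172]
```

View pics/bay.png

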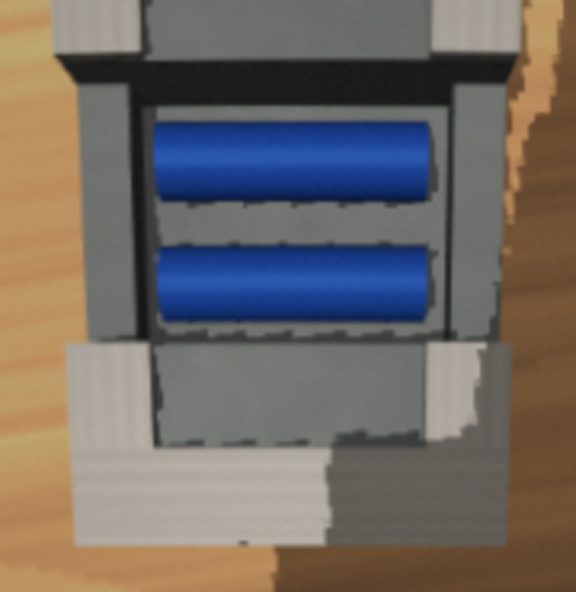

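Emit:
{"method": "carry_out", "body": {"series": [[[20.3, -2.9, 0], [0, 0, 0]], [[40, -4, 0], [0, 0, 0]], [[40, -5, 15], [0, 0, 0]], [[22, -3, 30], [0, 0, 0]], [[0, 0, 40], [0, 0, 0]], [[0, 0, 25], [0, 0, 0]], [[0, 0, 10], [0, 0, 0]], [[0, 0, 0], [0, 0, 0]], [[0, 0, 0], [0, 0, 0]]]}}

```text
t: 7.22
position: [553.3, -147.2, 84.9]
eef_rot: [0.07, 0.998, -0.0, 0.001]
wrist_force: [0.9, -0.2, -0.7]
gripper_width: 54.1
finger_force: 63.4
```

```bash
python3 - <<'E'
from h import *
go([552,-145,60.5],-0.142+np.pi)
E
```

```text
t 7.22 p [ 553.3 -147.2   84.9] R [[-0.99, 0.139, 0.002], [0.139, 0.99, -0.0], [-0.002, -0.0, -1.0]] w 54.11318876749582 F [ 0.9 -0.2 -0.7] j [ 0.24  0.73 -0.04  1.86  0.05  0.55  1.59]
shift [ 1.6  2.  24.4]
turn [-0.     0.002  0.003]
```

Emit:
{"method": "carry_out", "body": {"series": [[[1.6, 2, 0], [0, 0, 0]], [[0, 0, 12], [0, 0, 0]], [[0, 0, 6], [0, 0, 0]], [[0, 0, 3], [0, 0, 0]], [[0, 0, 2], [0, 0, 0]], [[0, 0, 2], [0, 0, 0]], [[0, 0, 1], [0, 0, 0]], [[0, 0, 0], [0, 0, 0]]]}}

```text
t: 8.22
position: [551.1, -145.2, 57.8]
eef_rot: [0.07, 0.998, 0.0, -0.0]
wrist_force: [0.1, -0.5, -2.4]
gripper_width: 54.3
finger_force: 63.4
```

```bash
python3 - <<'E'
from h import *
go([552,-145,57.4],-0.142+np.pi); shot('wrist')
e=np.array([np.cos(-.142),np.sin(-.142)]);n=np.array([-e[1],e[0]])
vv,uu=np.mgrid[0:480,0:640]
for nme in('scene','side'):
    im,d,c=shot(nme); X=bydepth(c,np.c_[uu.ravel(),vv.ravel()],d).reshape(480,640,3)
    hsv=cv2.cvtColor(im,cv2.COLOR_BGR2HSV); m=(hsv[...,0]>20)&(hsv[...,0]<33)&(hsv[...,1]>180)&(hsv[...,2]>70)&(d>0)
    L=(X[...,:2]-[552,-145]); a=L@e;b=L@n; m&=(abs(a)<80)&(abs(b)<60)
    print(nme,m.sum(),'a',np.percentile(a[m],[1,99]),'b',np.percentile(b[m],[1,99]),'z',np.percentile(X[m][:,2],[5,50,95]),'z left/right',np.median(X[m&(a<-20)][:,2]),np.median(X[m&(a>20)][:,2]))
E
```

```text
t 8.22 p [ 551.1 -145.2   57.8] R [[-0.99, 0.139, -0.0], [0.139, 0.99, 0.0], [0.0, 0.0, -1.0]] w 54.283991089789694 F [ 0.1 -0.5 -2.4] j [ 0.23  0.77 -0.04  1.88  0.05  0.49  1.59]
shift [-0.9  0.3  0.4]
turn [ 0.    -0.     0.002]
scene 824 a [-41.86415625  49.85572232] b [-29.65600034  26.04189154] z [56.18252109 62.00809705 64.27479305] z left/right 62.279188158050374 61.50811325523776
side 558 a [-50.39597996  45.92406843] b [-53.95949006  26.9273139 ] z [ 57.71623753  62.2550048  115.73302866] z left/right 62.227829196523956 61.4446902940967
```

Emit:
{"method": "carry_out", "body": {"series": [[[0, 0, 0.5], [0, 0, 0]], [[0, 0, 0], [0, 0, 0]]]}}

```text
t: 8.62
position: [551.1, -145.2, 57.4]
eef_rot: [0.07, 0.998, -0.0, 0.0]
wrist_force: [-0.2, -0.5, -0.4]
gripper_width: 54.2
finger_force: 63.5
```

Emit:
{"method": "carry_out", "body": {"series": [[[0, 0, 0], [0, 0, 0]], [[0, 0, 0], [0, 0, 0]], [[0, 0, 0], [0, 0, 0]], [[0, 0, 0], [0, 0, 0]], [[0, 0, -5], [0, 0, 0]], [[0, 0, -15], [0, 0, 0]], [[0, 0, -30], [0, 0, 0]], [[0, 0, -40], [0, 0, 0]], [[0, 0, -50], [0, 0, 0]], [[0, 0, 0], [0, 0, 0]]], "hand": 70}}

```text
t: 9.88
position: [554.0, -145.9, 202.5]
eef_rot: [0.07, 0.998, -0.001, 0.005]
wrist_force: [-0.1, -0.4, -0.3]
gripper_width: 70.0
finger_force: 0.0
```

```bash
python3 - <<'E'
from h import *
e=np.array([np.cos(-.142),np.sin(-.142)]);n=np.array([-e[1],e[0]])
vv,uu=np.mgrid[0:480,0:640]
for nme in('scene','side','wrist'):
    im,d,c=shot(nme); X=bydepth(c,np.c_[uu.ravel(),vv.ravel()],d).reshape(480,640,3)
    hsv=cv2.cvtColor(im,cv2.COLOR_BGR2HSV); m=(hsv[...,0]>20)&(hsv[...,0]<33)&(hsv[...,1]>180)&(hsv[...,2]>70)&(d>0)
    L=(X[...,:2]-[552,-145]); a=L@e;b=L@n; m&=(abs(a)<80)&(abs(b)<60)&(X[...,2]<75)
    print(nme,m.sum(),'z',np.percentile(X[m][:,2],[5,50,95]),'z left/right',np.median(X[m&(a<-20)][:,2]),np.median(X[m&(a>20)][:,2]),cv2.minAreaRect(X[m][:,:2].astype(np.float32)))
go([514,-290,165],1.71)
E
```

```text
scene 1087 z [55.59343337 61.61257524 63.76047707] z left/right 61.74009549483841 61.392116741856015 ((553.4708251953125, -137.95188903808594), (74.8333740234375, 102.39581298828125), 81.43870544433594)
side 853 z [56.89977434 61.2526476  64.74477151] z left/right 61.372187009660344 61.12456552465346 ((553.6740112304688, -136.44284057617188), (80.62301635742188, 103.5583724975586), 81.17591094970703)
wrist 3919 z [60.73304314 62.02043742 63.2192112 ] z left/right 62.00160245012584 61.88516452150641 ((550.628662109375, -144.03013610839844), (58.132164001464844, 98.44156646728516), 81.51964569091797)
t 10.03 p [ 550.5 -145.1  197.4] R [[-0.99, 0.139, -0.0], [0.139, 0.99, 0.0], [0.0, 0.0, -1.0]] w 70.07613301960303 F [-0.9  0.2 -0.7] j [ 0.24  0.56 -0.05  1.79  0.04  0.79  1.6 ]
shift [  16.  -148.6   32.4]
turn [-0.    -0.     1.292]
```

Emit:
{"method": "carry_out", "body": {"series": [[[0, 0, 0], [0, 0, 0.18]], [[0, 0, 0], [0, 0, 0.18]], [[0, 0, 0], [0, 0, 0.18]], [[0, 0, 0], [0, 0, 0.18]], [[0, 0, 0], [0, 0, 0.18]], [[0, 0, 0], [0, 0, 0.18]], [[0, 0, 0], [0, 0, 0.18]]], "hand": 50}}

```text
t: 10.9
position: [550.0, -144.9, 195.9]
eef_rot: [0.646, 0.763, -0.001, -0.001]
wrist_force: [-0.4, -0.0, -0.6]
gripper_width: 50.2
finger_force: 0.0
```

Emit:
{"method": "carry_out", "body": {"series": [[[-36, -16, 0], [0, 0, 0]], [[-50, -20, 10], [0, 0, 0]], [[-50, -20, 10], [0, 0, 0]], [[-11.5, -5.6, 10], [0, 0, 0]], [[0, 0, 0], [0, 0, 0]], [[0, 0, 0], [0, 0, 0]]]}}

```text
t: 11.65
position: [516.1, -298.8, 166.9]
eef_rot: [0.643, 0.766, 0.001, -0.001]
wrist_force: [0.5, -0.4, -0.3]
gripper_width: 50.3
finger_force: 0.0
```

```bash
python3 - <<'E'
from h import *
s,R=st(); im,d,c=shot('wrist','w4.png')
vv,uu=np.mgrid[0:480,0:640]; X=bydepth(c,np.c_[uu.ravel(),vv.ravel()],d).reshape(480,640,3)
hsv=cv2.cvtColor(im,cv2.COLOR_BGR2HSV)
m=((hsv[...,0]<5)|(hsv[...,0]>175))&(hsv[...,1]>170)&(hsv[...,2]>70)&(d>0)&(X[...,2]<95)&(X[...,2]>30)&(np.linalg.norm(X[...,:2]-[513,-300],axis=-1)<60)
T=X[m]; zt=np.percentile(T[:,2],90); T=T[abs(T[:,2]-zt)<4]; print('red',zt,len(T),cv2.minAreaRect(T[:,:2].astype(np.float32)))
m=(X[...,2]>36)&(X[...,2]<44)&(d>0)&(np.linalg.norm(X[...,:2]-[518,-333],axis=-1)<90); T=X[m]; print('rack',len(T),cv2.minAreaRect(T[:,:2].astype(np.float32)))
E
```

```text
t 11.65 p [ 516.1 -298.8  166.9] R [[-0.173, 0.985, -0.001], [0.985, 0.173, 0.002], [0.002, -0.0, -1.0]] w 50.31320007309694 F [ 0.5 -0.4 -0.3] j [ 0.3   0.65  0.28  1.75 -0.25  0.77  0.88]
red 80.61570101660232 751 ((512.0859985351562, -297.8134765625), (9.386484146118164, 33.27018356323242), 9.937868118286133)
rack 9218 ((518.058349609375, -332.7007141113281), (50.18366622924805, 130.51852416992188), 9.96394157409668)
```

View pics/w4.png

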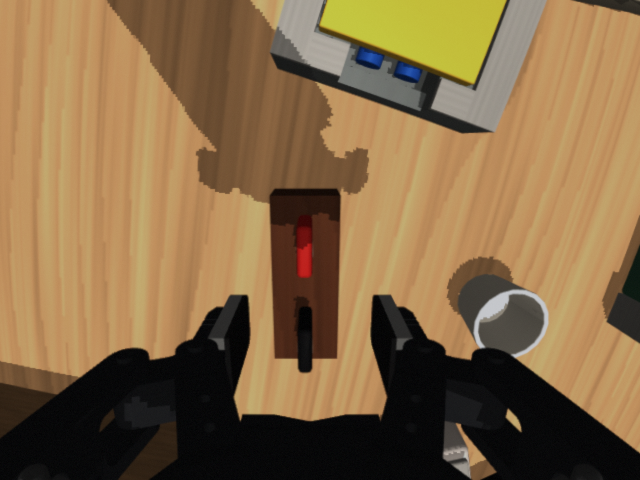

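The red key is at (305,246), the farther one from the arm, and the black key is at (305,340). The tool's yaw already matches the key.

```bash
python3 - <<'E'
from h import *
go([512.1,-298,56],1.744)
E
```

```text
t 11.7 p [ 516.4 -298.8  167.2] R [[-0.173, 0.985, 0.0], [0.985, 0.173, 0.001], [0.001, 0.0, -1.0]] w 49.79648147130113 F [ 0.8  0.3 -0.5] j [ 0.3   0.65  0.28  1.75 -0.25  0.77  0.88]
shift [  1.4  -4.1 111.2]
turn [ 0.    -0.001  0.001]
```

Emit:
{"method": "carry_out", "body": {"series": [[[1.4, -4.1, 20], [0, 0, 0]], [[0, 0, 40], [0, 0, 0]], [[0, 0, 30], [0, 0, 0]], [[0, 0, 15], [0, 0, 0]], [[0, 0, 6], [0, 0, 0]], [[0, 0, 3], [0, 0, 0]], [[0, 0, 0], [0, 0, 0]]]}}

```text
t: 12.58
position: [511.7, -300.6, 54.0]
eef_rot: [0.644, 0.765, 0.0, 0.001]
wrist_force: [-0.3, -0.1, 0.4]
gripper_width: 50.1
finger_force: 0.0
```

Emit:
{"method": "carry_out", "body": {"series": [[[0, 0, 0], [0, 0, 0]], [[0, 0, 0], [0, 0, 0]], [[0, 0, 0], [0, 0, 0]], [[0, 0, 0], [0, 0, 0]], [[0, 0, 0], [0, 0, 0]], [[0, 0, 0], [0, 0, 0]]], "hand": 0}}

```text
t: 13.32
position: [511.4, -300.6, 53.8]
eef_rot: [0.644, 0.765, 0.0, 0.0]
wrist_force: [-0.4, -0.5, 5.5]
gripper_width: 9.8
finger_force: 59.0
```

Emit:
{"method": "carry_out", "body": {"series": [[[0, 0, -2], [0, 0, 0]], [[0, 0, -8], [0, 0, 0]], [[0, 0, -20], [0, 0, 0]], [[0, 0, -30], [0, 0, 0]], [[0, 0, -40], [0, 0, 0]], [[0, 0, -20], [0, 0, 0]], [[0, 0, 0], [0, 0, 0]]]}}

```text
t: 14.2
position: [512.0, -300.9, 175.0]
eef_rot: [0.644, 0.765, 0.0, 0.002]
wrist_force: [-0.8, 0.2, -0.6]
gripper_width: 9.1
finger_force: 59.0
```

Emit:
{"method": "carry_out", "body": {"series": [[[20, 10, 0], [0, 0, -0.165]], [[40, 20, 0], [0, 0, -0.165]], [[0, 0, 0], [0, 0, -0.165]], [[0, 0, 0], [0, 0, -0.165]], [[0, 0, 0], [0, 0, -0.165]], [[0, 0, 0], [0, 0, -0.165]], [[0, 0, 0], [0, 0, -0.165]], [[0, 0, 0], [0, 0, 0]]]}}

```text
t: 15.2
position: [522.4, -234.4, 172.1]
eef_rot: [0.123, 0.992, 0.001, -0.001]
wrist_force: [-0.8, -0.4, 0.8]
gripper_width: 9.2
finger_force: 59.0
```

```bash
python3 - <<'E'
from h import *
go([595,53,170],2.9)
E
```

```text
t 15.2 p [ 522.4 -234.4  172.1] R [[-0.97, 0.244, -0.002], [0.244, 0.97, 0.002], [0.002, 0.001, -1.0]] w 9.180271078459642 F [-0.8 -0.4  0.8] j [ 0.4   0.6  -0.04  1.8   0.03  0.74  1.67]
shift [-2.000e-01  2.964e+02  2.300e+00]
turn [ 0.001 -0.002 -0.005]
```

Emit:
{"method": "carry_out", "body": {"series": [[[0, 25, 0], [0, 0, 0]], [[0, 50, 0], [0, 0, 0]], [[0, 50, 0], [0, 0, 0]], [[0, 50, 0], [0, 0, 0]], [[0, 50, 0], [0, 0, 0]], [[0, 40, 0], [0, 0, 0]], [[0, 21, 0], [0, 0, 0]], [[0, 10, 0], [0, 0, 0]], [[0, 0, 0], [0, 0, 0]], [[0, 0, 0], [0, 0, 0]]]}}

```text
t: 16.45
position: [594.8, 50.3, 173.2]
eef_rot: [0.124, 0.992, -0.001, -0.0]
wrist_force: [0.6, -1.0, -0.4]
gripper_width: 9.2
finger_force: 59.0
```

```bash
python3 - <<'E'
from h import *
s,R=st(); im,d,c=shot('wrist','w5.png')
np.savez('s5.npz',p=s['position'],R=R)
vv,uu=np.mgrid[0:480,0:640]; X=bydepth(c,np.c_[uu.ravel(),vv.ravel()],d).reshape(480,640,3)
hsv=cv2.cvtColor(im,cv2.COLOR_BGR2HSV)
m=((hsv[...,0]<5)|(hsv[...,0]>175))&(hsv[...,1]>170)&(hsv[...,2]>60)&(d>0)&(X[...,2]>130)
T=(X[m]-s['position'])@R; print('key bow in tool frame: min/max',np.percentile(T,[1,50,99],axis=0).round(1),m.sum())
# slot candidates: brass pixels
b=((hsv[...,0]>12)&(hsv[...,0]<25)&(hsv[...,1]>150)&(hsv[...,2]>100)&(abs(X[...,2]-64)<5)&(np.linalg.norm(X[...,:2]-[513,74],axis=-1)<30))
print(b.sum()); ys,xs=np.where(b); print(xs.min(),xs.max(),ys.min(),ys.max()); T=X[b]; print('brass',cv2.minAreaRect(T[:,:2].astype(np.float32)),np.median(T[:,2]))
y0=max(int(np.median(ys))-50,0);x0=max(int(np.median(xs))-60,0); print(x0,y0)
A=cv2.resize(im[y0:y0+100,x0:x0+120],(480,400),interpolation=cv2.INTER_CUBIC)
B=cv2.resize(im,(320,240)); C=np.zeros((400,800,3),np.uint8); C[:,:480]=A; C[:240,480:]=B; cv2.imwrite('pics/w5c.png',C)
E
```

```text
t 16.45 p [594.8  50.3 173.2] R [[-0.969, 0.245, -0.001], [0.245, 0.969, -0.001], [0.0, -0.001, -1.0]] w 9.1511279540608 F [ 0.6 -1.  -0.4] j [-0.13  0.63 -0.01  1.74  0.01  0.78  1.18]
key bow in tool frame: min/max [[-12.6  -4.4 -27.3]
 [  5.    0.  -25.8]
 [ 19.    4.4 -18.5]] 2375
1162
297 331 93 135
brass ((513.7090454101562, 73.37564849853516), (21.30455207824707, 25.471485137939453), 75.7815170288086) 63.91426379944709
254 64
```

View pics/w5c.png

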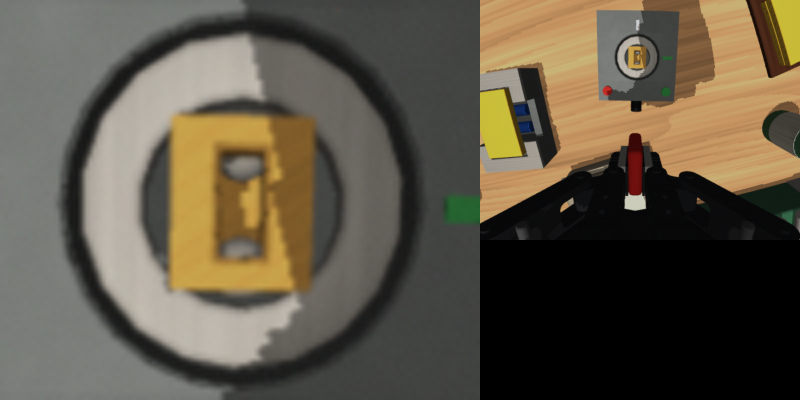

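The crop shows the slot upright and aligned with the tool, centred at about pixel (314,115). The key sits straight in the fingers.

```bash
python3 - <<'E'
from h import *
im,d,c=load('wrist'); k=onz(c,[(314.2,114.7)],64)[0]
a=onz(c,[(314.2,64+148/4),(314.2,64+262/4)],64); print(k,a,np.linalg.norm(a[0]-a[1]),np.arctan2(*(a[0]-a[1])[1::-1]))
tx=np.array([np.cos(2.896),np.sin(2.896),0])
go(np.array([k[0],k[1],115])-2.2*tx,2.896)
E
```

```text
[514.22249245  73.37201731  64.        ] [[506.35329     75.34886215  64.        ]
 [522.84512687  71.20655936  64.        ]] 17.004098205863183 2.8955103729313993
t 16.5 p [594.9  50.4 173.3] R [[-0.969, 0.245, -0.0], [0.245, 0.969, -0.001], [0.0, -0.001, -1.0]] w 9.628180939528644 F [ 0.1 -0.4  0.3] j [-0.13  0.63 -0.01  1.74  0.01  0.78  1.18]
shift [81.6  2.5 58.3]
turn [-0.001 -0.    -0.002]
```

Emit:
{"method": "carry_out", "body": {"series": [[[20, 1, 0], [0, 0, 0]], [[35, 1, 0], [0, 0, 0]], [[20, 0.5, 0], [0, 0, 0]], [[6.6, 0, 10], [0, 0, 0]], [[0, 0, 20], [0, 0, 0]], [[0, 0, 18], [0, 0, 0]], [[0, 0, 7], [0, 0, 0]], [[0, 0, 0], [0, 0, 0]], [[0, 0, 0], [0, 0, 0]]]}}

```text
t: 17.62
position: [517.1, 74.6, 118.7]
eef_rot: [0.122, 0.992, 0.0, 0.001]
wrist_force: [-0.1, 0.7, -0.7]
gripper_width: 9.0
finger_force: 59.0
```

```bash
python3 - <<'E'
from h import *
go([514+2.2*.97,73.4-2.2*.243,115],2.896)
im,d,c=shot('wrist','w6.png')
A=cv2.resize(im[150:390,200:440],(560,560),interpolation=cv2.INTER_CUBIC); cv2.imwrite('pics/w6c.png',A)
E
```

```text
t 17.62 p [517.1  74.6 118.7] R [[-0.97, 0.243, 0.001], [0.243, 0.97, 0.0], [-0.001, 0.0, -1.0]] w 8.951710586725437 F [-0.1  0.7 -0.7] j [-0.19  0.62 -0.01  1.98  0.01  0.53  1.12]
shift [ 0.5 -1.9  3.7]
turn [0.    0.001 0.   ]
```

View pics/w6c.png

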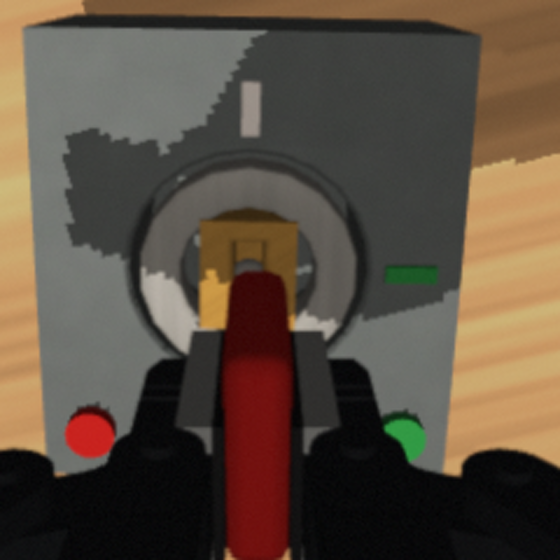

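The key (column 258) sits slightly right of the slot (column 249), which agrees with the computed −1.9 mm in tool y. I'll correct that and start down.

Emit:
{"method": "carry_out", "body": {"series": [[[0.5, -1.9, 0], [0, 0, 0]], [[0, 0, 4], [0, 0, 0]], [[0, 0, 3], [0, 0, 0]], [[0, 0, 3], [0, 0, 0]], [[0, 0, 0], [0, 0, 0]]]}}

```text
t: 18.3
position: [515.3, 73.0, 108.0]
eef_rot: [0.122, 0.993, -0.0, -0.0]
wrist_force: [0.6, -0.5, -0.1]
gripper_width: 9.3
finger_force: 59.0
```

```bash
python3 - <<'E'
from h import *
go([514+2.2*.97,73.4-2.2*.243,103],2.896); print(sense()['wrist_torque'])
E
```

```text
t 18.3 p [515.3  73.  108. ] R [[-0.97, 0.242, -0.001], [0.242, 0.97, -0.0], [0.001, -0.0, -1.0]] w 9.332706218065825 F [ 0.6 -0.5 -0.1] j [-0.19  0.64 -0.01  1.99  0.01  0.51  1.12]
shift [-0.8  0.   5. ]
turn [-0.    -0.001  0.001]
[ 0.01919956  0.0066735  -0.03306059]
```

Emit:
{"method": "carry_out", "body": {"series": [[[-0.8, 0, 0], [0, 0, 0]], [[0, 0, 2], [0, 0, 0]], [[0, 0, 2], [0, 0, 0]], [[0, 0, 2], [0, 0, 0]], [[0, 0, 0], [0, 0, 0]]]}}

```text
t: 18.92
position: [516.2, 72.8, 102.1]
eef_rot: [0.122, 0.993, -0.0, -0.0]
wrist_force: [-0.2, -0.2, -0.2]
gripper_width: 9.2
finger_force: 59.0
```

Emit:
{"method": "carry_out", "body": {"series": [[[0, 0, 2], [0, 0, 0.05]], [[0, 0, 1.5], [0, 0, -0.1]], [[0, 0, 1.5], [0, 0, 0.1]], [[0, 0, 1.5], [0, 0, -0.1]], [[0, 0, 1.5], [0, 0, 0.1]], [[0, 0, 1.5], [0, 0, -0.1]], [[0, 0, 0], [0, 0, 0.05]], [[0, 0, 0], [0, 0, 0]]]}}

```text
t: 19.92
position: [515.4, 73.0, 93.0]
eef_rot: [0.123, 0.992, -0.0, -0.001]
wrist_force: [-3.3, 0.5, 5.3]
gripper_width: 9.5
finger_force: 60.0
```

Emit:
{"method": "carry_out", "body": {"series": [[[0.8, 0, 1.5], [0, 0, 0.05]], [[0, 0, 1.5], [0, 0, -0.1]], [[0, 0, 1.5], [0, 0, 0.1]], [[0, 0, 1.5], [0, 0, -0.1]], [[0, 0, 1.5], [0, 0, 0.1]], [[0, 0, 1.5], [0, 0, -0.1]], [[0, 0, 0], [0, 0, 0.05]], [[0, 0, 0], [0, 0, 0]]]}}

```text
t: 20.92
position: [516.4, 72.5, 84.1]
eef_rot: [0.124, 0.992, -0.0, 0.001]
wrist_force: [0.6, -1.4, 3.2]
gripper_width: 9.4
finger_force: 59.6
```

Emit:
{"method": "carry_out", "body": {"series": [[[0, 0, 1.5], [0, 0, 0.05]], [[0, 0, 1.5], [0, 0, -0.1]], [[0, 0, 1], [0, 0, 0.1]], [[0, 0, 1], [0, 0, -0.1]], [[0, 0, 1], [0, 0, 0.1]], [[0, 0, 1], [0, 0, -0.1]], [[0, 0, 0], [0, 0, 0.05]], [[0, 0, 0], [0, 0, 0]]]}}

```text
t: 21.92
position: [516.2, 73.4, 77.8]
eef_rot: [0.124, 0.992, 0.0, 0.001]
wrist_force: [-0.5, -0.4, 12.3]
gripper_width: 9.2
finger_force: 61.1
```

```bash
python3 - <<'E'
from h import *
s,R=st(); print(s['wrist_torque'])
s,R=st()
im,d,c=shot('wrist','w7.png')
vv,uu=np.mgrid[0:480,0:640]; X=bydepth(c,np.c_[uu.ravel(),vv.ravel()],d).reshape(480,640,3)
hsv=cv2.cvtColor(im,cv2.COLOR_BGR2HSV)
m=((hsv[...,0]<5)|(hsv[...,0]>175))&(hsv[...,1]>170)&(hsv[...,2]>60)&(d>0)&(np.linalg.norm(X[...,:2]-[514,73],axis=-1)<25)
T=(X[m]-s['position'])@R; print('bow in tool frame',np.percentile(T,[1,50,99],axis=0).round(1),'top z world',np.percentile(X[m][:,2],[50,90,98]))
E
```

```text
t 21.93 p [516.2  73.4  77.8] R [[-0.969, 0.245, 0.002], [0.245, 0.969, 0.0], [-0.001, 0.001, -1.0]] w 9.174710703896858 F [-0.5 -0.4 12.3] j [-0.19  0.69 -0.01  2.01  0.01  0.44  1.12]
[-0.17880668  0.21357068 -0.00840827]
t 21.93 p [516.2  73.4  77.8] R [[-0.969, 0.245, 0.002], [0.245, 0.969, 0.0], [-0.001, 0.001, -1.0]] w 9.174710703896858 F [-0.5 -0.4 12.3] j [-0.19  0.69 -0.01  2.01  0.01  0.44  1.12]
bow in tool frame [[-12.7  -4.5 -27.2]
 [ 10.    0.  -25.5]
 [ 19.4   4.5   8.1]] top z world [103.25949153 104.34219025 104.82895129]
```

Emit:
{"method": "carry_out", "body": {"series": [[[0, 0, 0.5], [0, 0, 0.05]], [[0, 0, 0.5], [0, 0, -0.1]], [[0, 0, 0], [0, 0, 0.1]], [[0, 0, 0], [0, 0, -0.1]], [[0, 0, 0], [0, 0, 0.05]], [[0, 0, 0], [0, 0, 0]]]}}

```text
t: 22.72
position: [516.3, 73.4, 77.6]
eef_rot: [0.124, 0.992, 0.0, 0.001]
wrist_force: [-2.5, -0.8, 20.6]
gripper_width: 8.9
finger_force: 62.4
```

The force rises with no further travel, so the key is home. Now I turn it clockwise about the key axis.

Emit:
{"method": "carry_out", "body": {"series": [[[0, -0.37, -0.5], [0, 0, 0.175]], [[0, -0.37, 0], [0, 0, 0.175]], [[0, -0.37, 0], [0, 0, 0.175]], [[0, -0.37, 0], [0, 0, 0.175]], [[0, -0.37, 0], [0, 0, 0.175]], [[0, 0, 0], [0, 0, 0]]]}}

```text
t: 23.48
position: [515.6, 71.7, 77.6]
eef_rot: [0.533, 0.846, 0.001, 0.001]
wrist_force: [-0.4, -0.7, 14.9]
gripper_width: 9.5
finger_force: 61.8
```

```bash
python3 - <<'E'
from h import *
s,R=st(); print(np.round(s['wrist_torque'],3), 'key', s['position']+R@[2.1,0,0], 'yaw',np.arctan2(R[1,0],R[0,0]))
E
```

```text
t 23.48 p [515.6  71.7  77.6] R [[-0.432, 0.902, 0.003], [0.902, 0.432, 0.0], [-0.001, 0.002, -1.0]] w 9.470163253367774 F [-0.4 -0.7 14.9] j [-0.33  0.71  0.21  2.02 -0.32  0.45  0.57]
[-0.168  0.187  0.011] key [514.68263113  73.562969    77.61477898] yaw 2.017707879600668
```

Emit:
{"method": "carry_out", "body": {"series": [[[0, -0.37, 0], [0, 0, 0.175]], [[0, -0.37, 0], [0, 0, 0.175]], [[0, -0.37, 0], [0, 0, 0.175]], [[0, -0.37, 0], [0, 0, 0.175]], [[0, -0.37, 0], [0, 0, 0.175]], [[0, 0, 0], [0, 0, 0]], [[0, 0, 0], [0, 0, 0]]]}}

```text
t: 24.35
position: [512.9, 71.2, 77.6]
eef_rot: [0.841, 0.541, 0.001, 0.0]
wrist_force: [-2.7, -1.1, 18.3]
gripper_width: 9.3
finger_force: 62.0
```

```bash
python3 - <<'E'
from h import *
s,R=st(); print(np.round(s['wrist_torque'],3), 'key', s['position']+R@[2.1,0,0], 'yaw',np.arctan2(R[1,0],R[0,0]))
im,d,c=shot('wrist','w8.png')
vv,uu=np.mgrid[0:480,0:640]; X=bydepth(c,np.c_[uu.ravel(),vv.ravel()],d).reshape(480,640,3)
hsv=cv2.cvtColor(im,cv2.COLOR_BGR2HSV); near=(np.linalg.norm(X[...,:2]-[514,73],axis=-1)<25)
m=((hsv[...,0]<5)|(hsv[...,0]>175))&(hsv[...,1]>170)&(hsv[...,2]>60)&(d>0)&near&(X[...,2]>95)
print('bow',cv2.minAreaRect(X[m][:,:2].astype(np.float32)),np.percentile(X[m][:,2],[50,90,98]))
b=((hsv[...,0]>12)&(hsv[...,0]<25)&(hsv[...,1]>150)&(hsv[...,2]>60)&(abs(X[...,2]-64)<5)&near)
print(b.sum(),cv2.minAreaRect(X[b][:,:2].astype(np.float32)))
cv2.imwrite('pics/w8c.png',cv2.resize(im[150:390,200:440],(560,560),interpolation=cv2.INTER_CUBIC))
E
```

```text
t 24.35 p [512.9  71.2  77.6] R [[0.414, 0.91, 0.001], [0.91, -0.414, 0.001], [0.001, 0.001, -1.0]] w 9.32848561268326 F [-2.7 -1.1 18.3] j [-0.48  0.74  0.44  2.03 -0.63  0.51 -0.01]
[-0.274  0.68   0.027] key [513.76387232  73.15931063  77.6020957 ] yaw 1.1440878041006215
bow ((514.3370361328125, 74.04869079589844), (34.03720474243164, 9.474923133850098), 65.93517303466797) [103.33357704 104.25019399 104.83619337]
451 ((516.5548706054688, 82.38031005859375), (9.443855285644531, 22.4532413482666), 68.23552703857422)
```

View pics/w8c.png

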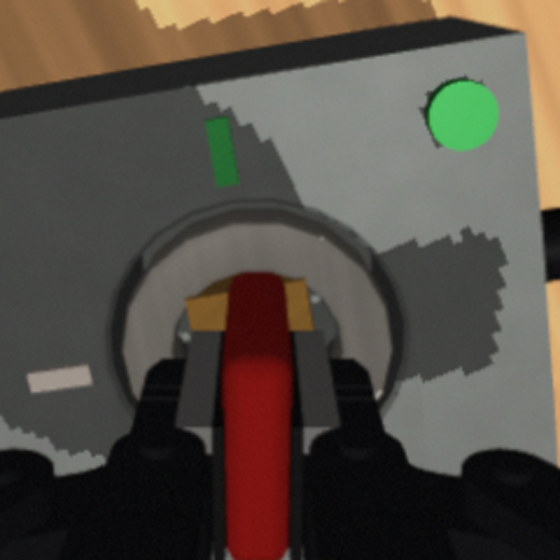

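The bow is turned about 1.74 rad. The brass cylinder face lags the tool by only about 0.15 rad, so it is at or near the stop and well past 1.35. I'll add a slight margin, hold and hand in.

Emit:
{"method": "carry_out", "body": {"series": [[[0, -0.1, 0], [0, 0, 0.04]], [[0, 0, 0], [0, 0, 0]], [[0, 0, 0], [0, 0, 0]], [[0, 0, 0], [0, 0, 0]], [[0, 0, 0], [0, 0, 0]], [[0, 0, 0], [0, 0, 0]]]}}

```text
t: 25.15
position: [512.8, 71.3, 77.6]
eef_rot: [0.851, 0.525, 0.001, -0.0]
wrist_force: [-2.4, -1.6, 17.1]
gripper_width: 8.9
finger_force: 61.9
```

```bash
python3 - <<'E'
from h import *
s,R=st(); print(sense()['finger_force'],sense()['wrist_torque'])
vv,uu=np.mgrid[0:480,0:640]
im,d,c=shot('side'); X=bydepth(c,np.c_[uu.ravel(),vv.ravel()],d).reshape(480,640,3)
hsv=cv2.cvtColor(im,cv2.COLOR_BGR2HSV); m=(hsv[...,0]>20)&(hsv[...,0]<33)&(hsv[...,1]>180)&(hsv[...,2]>70)&(d>0)&(np.linalg.norm(X[...,:2]-[552,-145],axis=-1)<65)&(X[...,2]>57)
print(cv2.minAreaRect(X[m][:,:2].astype(np.float32)),np.median(X[m][:,2]))
print(sign_off())
E
```

```text
t 25.15 p [512.8  71.3  77.6] R [[0.449, 0.893, 0.001], [0.893, -0.449, 0.001], [0.001, 0.001, -1.0]] w 8.900661459814037 F [-2.4 -1.6 17.1] j [-0.48  0.74  0.45  2.03 -0.64  0.51 -0.03]
61.933186054229736 [-0.27412663  0.6611069   0.20443694]
((551.2911987304688, -147.29483032226562), (59.34949493408203, 100.9813461303711), 80.89151000976562) 61.35660537473355
the job is handed in; nothing more can be done
None
```

I handed the job in at about 25 s; no verdict came back. By my measurements the top yellow panel lies flat in the bay, and the red key is fully home, gripped and held turned about a quarter turn clockwise (cylinder not read directly).

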